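# Load a blank panel on the spray test stand

## Robot

A 6-joint arm with a two-finger parallel gripper is mounted at the origin on a cart in front of the work surface, level with it; the furniture and walls round the work are solid. World frame = base frame: x ahead of the robot, y to its left, z up, the work surface at z = 0. Lengths are in m, angles in rad, forces in N, time in s.
With the tool pointing down it reaches from about 0.3 to 0.875 m from the base axis. Payload 6.4 kg.
Tool frame: the origin (TCP) lies on the centre line of the jaws, within the pads' length; the fingertips stand 25 mm ahead of it and the grasp point (between the pads) lies 6 mm ahead of it (manip.finger_overhang is the distance from the TCP to the fingertips, in m); x points along the fingers, z is the direction in which the jaws open and shut, and the axes are right-handed (so a half turn about x gives the same grasp; the last joint's range is limited). The gripper opens to 88 mm and grips with 3 to 60 N. Pads are 18 mm wide; open, the fingers measure 123 mm over their backs; the gripper's body (75 mm by 187 mm) begins 45 mm behind the grasp point.
Start: joints at [-1.436, 0.181, 1.607, -0, 1.354, -0.206], TCP at [0.192, -0.542, 0.264] pointing down, gripper open.
Joint ranges: [-2.99, 2.99], [-0.89, 2.07], [0.3, 2.58], [-1.14, 4.28], [0, 2.63], [-3.12, 3.12]. Speed limits (rad/s): [2.57, 2.57, 3.01, 3.14, 3.14, 3.14].

## Interface

Orientations are given as a 3x3 rotation matrix whose columns are the frame's x, y, z axes.
In Python, from station import manip, vision, job gives the robot as it stands.
- The arm moves only by the tool arm_command, never from a script. Its argument "deltas" is a list of rows, each an object with "grip": the gripper command: -1 is shut, 1 is fully open, values between are in proportion; "xyz": the shift along the world's x, y, z in cm, a list of three; "roll": the turn about the world's z in degrees. A call has 1 to 8 rows; each row shifts and turns the pose as measured when the row begins; what a row does not reach is not made up. A row lasts 1/10 s, in which the tool goes at most 50 mm and 8.59 degrees, less where a joint would pass 70% of its speed; a pose out of reach is approached as far as the arm can. A call is refused whole if a number of a shift passes 5 or a number of a turn 8.59, either way. A call with a gripper value outside its range is refused whole. The fingers move at their own pace and stop on an object; "squeeze" is the grip in N (left out, the last holds). Time passes only in rows, so rows that do not move let the fingers close. It gives the time, the measured TCP pose, the force and the opening at its end, in the units of the state.
- manip.observe(): the state, without advancing time (a new reading comes with each control period).
- vision.capture(name): name is "side" or "top" or "wrist"; returns the picture (384x512x3 uint8, blue, green, red); there is no depth.
- vision.camera_info(name): a dict with "fx", "fy", "cx", "cy" (pixels), "distortion" ([k1, k2, p1, p2, k3] as OpenCV has them; the pictures are not rectified), "eye" and "orientation" of the camera in the world. Camera axes: x right, y up, looking along -z (the intrinsics and any distortion apply to the point x, -y, -z); pixel columns grow to the right and rows downward; lengths in m; the calibration is good to about 2 mm. A picture is of the moment at which its call begins: read the wrist's pose just before it. camera_info takes no time and is no camera call; for the wrist camera it gives the pose at the moment of the call.
- job.finish_job(): hands the job in, once; it reports no verdict.
Trained networks look in the newest picture that a camera, given by its name, has taken for a name from the list of things; names that differ only in an ending like _2 or _b are one class to them, and where a whole thing is asked for, a point or a joint stands for the part that bears it (a point fixed in the world has none). Each returns a list of dicts, best first, with "confidence" (0 to 1); they miss things now and then, are a little off and sometimes report something else, mostly with a low value. They report only what shows in the picture. A call takes as long as a camera call.
- vision.search_frame(query, camera): "location" ([column, row] in pixels, amid what is visible of it).
- vision.masks_of(query, camera): "mask" (384x512 bool, what is visible of it) and "location" ([column, row] in pixels, amid what is visible of it).
The state is a dict: "t": time; "joint_pos": joint angles; "dq": joint speeds; "joint_torque": joint torques, N m; "eef_pos": TCP position; "tool_rot": TCP orientation; "wrist_force": force on the tool from outside, world axes, zero at the start; "moment": the same for the moment, N m; "grip_width": finger opening in m.
Only numpy, scipy, OpenCV 4.12 (cv2) and the standard library are available. Lean on these libraries where they do the work, as an engineer would, in place of code of your own. Each camera call takes 0.05 s, during which the arm holds its last target.

## Task

Before the batch is sprayed, load the longer of the two blank test panels on the spray test stand: tuck its far edge under the stand's fixed hold-down strip, then press its near end down until the sprung catch snaps over the near edge and the panel lies square and flat on the seat. Leave the shorter panel, the tools, the collars and the bottles where they are.

Things in the scene. Friction and masses are not known exactly. Their poses are not given: they have to be found in the camera images.
- long_panel_mid (a point): centre (half-way up) of the longer test panel, to be loaded: loose flat dark steel plate 120 x 56 x 6 mm, about 0.3 kg, lying flat on the table, with a 14 x 7 mm hanging slot near one end (either way round fits). x runs along the 120 mm, y along the 56 mm, z up. Grasp it across the 56 mm.
- short_panel_mid (a point): centre (half-way up) of the shorter test panel, 84 x 56 x 6 mm, otherwise the same look; too short for the stand, stays where it lies.
- seat (a point): centre of the top of the stand's seat, 40 mm above the table, 118 mm long (x) and 46 mm wide (y): a panel overhangs it 5 mm each side, so fingers pass beside it. x points to the stand's far end, z up. The grey stand is fixed to the table; base plate 200 x 88 x 10 mm. Seated, the panel's centre is 3 mm above this point, between a wall at x = +61 mm and a stop (2 mm high) at x = -61 mm.
- lip (a point): edge of the steel hold-down strip's flat part, 54 mm from the seat centre to the far end; underside 8.5 mm above the seat, reaching on 7 mm to the wall. On the near side it is bent up as a lead-in: 7 mm more, to 17 mm above the seat. A panel goes in with its far end tipped down 11 to 15 degrees, to clear the catch, then rests with its near edge on the catch, 13 mm up (6 to 7.5 degrees).
- guide (a point): far-end side guides: point on the centre line between them, at seat height, 50 mm from the seat centre. They stand 30.5 mm either side of it from x = +40 to +61 mm, flare to 36 mm at x = +30 mm, and rise 10 mm above the seat.
- nose (a point): tip of the sprung catch's nose, at rest 56 mm from the seat centre on the near side. Nose 24 mm wide, underside 7.6 mm above the seat (over the panel's near edge); its top slopes up away from the panel at 50 degrees, from 9.5 to 19 mm above the seat, so a panel pressed down pushes it back. Behind it, 68 to 106 mm from the seat centre, the housing rises to 21 mm above the seat.
- catch (a joint): travel of the sprung catch, m: 0 = at rest, nose out; grows to 0.010 as it is pushed back towards the near end (4 to 6 mm lets the panel past, then it snaps over by itself). Spring about 5 N at rest, 10 N pushed back; pressing down on the panel about 35 mm from its centre on the near half takes 13 to 20 N, then the panel drops freely to the seat.
- driver_mid (a point): screwdriver lying on the table, 27 x 165 x 26 mm; bystander.
- spanner_mid (a point): combination spanner lying on the table, 31 x 159 x 9 mm; bystander.
- collar_a_mid (a point): pump collar standing on the table, 28 mm wide, 34 mm high; bystander.
- collar_b_mid (a point): a second pump collar like it; bystander.
- brown_bottle_mid (a point): dark waisted round bottle standing on the table, 66 mm wide, 224 mm high; bystander.

How it is judged:
At the end, for the whole second after the job is handed in: The longer panel lies flat on the seat (within 0.02 rad of it, centre within 2 mm of its seated height), within 4 mm lengthways and 7 mm sideways of the seat's centre and square to it within 0.1 rad, far edge under the strip, and the catch has sprung back over its near edge (joint under 1.5 mm) (x of long_panel_mid in the frame of seat between -0.004 and 0.004 m and y of long_panel_mid in the frame of seat between -0.007 and 0.007 m and z of long_panel_mid in the frame of seat between 0.001 and 0.005 m and angle between the z axis of long_panel_mid and the z axis of seat, either way round below 0.02 rad and angle between the x axis of long_panel_mid and the x axis of seat, either way round below 0.1 rad and value of joint catch below 0.0015 m); the robot touches nothing.
It fails at once if the shorter panel is shifted by more than 30 mm (distance of short_panel_mid from where it was at the start of the episode above 0.03 m).
It fails at once if a tool, a collar or the brown bottle is shifted by more than 30 mm (distance of any of driver_mid, spanner_mid, collar_a_mid, collar_b_mid, brown_bottle_mid from where it was at the start of the episode above 0.03 m).
It also fails if it takes over 48 s, if anything falls off the work surface, if the arm or the gripper's body presses on something with over 40 N, if the wrist force passes 120 N, or if a joint passes its speed limit or range.

## Working session

There is one attempt and no reset: what is moved stays moved. The work goes in short steps, Python scripts to look and compute and a tool call to move; the robot and the scene stay as the last step left them, time stands still between calls to the robot, and variables do not carry over. Pictures are saved under pics/ and viewed, and the job is handed in when it is done.

Besides the shell and the picture viewer there is one more tool, called as name([rows], argument=value, ...), one row to a line, values as JSON. arm_command: Moves the arm, as the interface text tells. Its arguments: {"type":"object","properties":{"deltas":{"type":"array"},"squeeze":{"type":"number"}},"required":["deltas"]}

```bash
ls; mkdir -p pics; cat > h.py <<'E'
import numpy as np, cv2
from station import manip, vision, job
def cam(n):
    c=vision.camera_info(n); return c
def ray(c,px):
    K=np.array([[c['fx'],0,c['cx']],[0,c['fy'],c['cy']],[0,0,1.]])
    u=cv2.undistortPoints(np.array([[px]],float),K,np.array(c['distortion'],float))[0,0]
    d=np.array(c['orientation'])@np.array([u[0],-u[1],-1.]); return np.array(c['eye']),d
def onz(c,px,z):
    e,d=ray(c,px); return e+d*(z-e[2])/d[2]
def proj(c,P):
    P=np.atleast_2d(P).astype(float); q=(P-np.array(c['eye']))@np.array(c['orientation']); q=q*[1,-1,-1]
    K=np.array([[c['fx'],0,c['cx']],[0,c['fy'],c['cy']],[0,0,1.]])
    return cv2.projectPoints(q,np.zeros(3),np.zeros(3),K,np.array(c['distortion'],float))[0][:,0]
E
python3 - <<'E'
from h import *
print(manip.observe())
for n in ['top','side','wrist']:
    im=vision.capture(n); cv2.imwrite(f'pics/{n}0.png',im); c=cam(n); print(n,c['eye'],np.round(c['orientation'],3).tolist(),c['fx'])
E
```

```text
pics
{'t': 0.0, 'joint_pos': array([-1.43632614e+00,  1.81514055e-01,  1.60799435e+00, -5.74468475e-05,
        1.35380656e+00, -2.06293887e-01]), 'dq': array([ 0.00137351,  0.00024106, -0.00104814,  0.00070668,  0.00163563,
        0.00107532]), 'joint_torque': array([ 1.80257051e-03, -4.33864117e+01, -3.41854370e+01,  7.01955683e-02,
        3.83393315e-02, -1.25889651e-04]), 'eef_pos': array([ 0.19210586, -0.54143536,  0.26283188]), 'tool_rot': array([[-2.86495415e-04,  9.42495474e-01,  3.34218791e-01],
       [ 1.69924178e-03,  3.34218781e-01, -9.42493989e-01],
       [-9.99998515e-01,  2.97898325e-04, -1.69727983e-03]]), 'wrist_force': array([-0.301823  ,  0.21748462,  0.46547746]), 'moment': array([-0.0398207 , -0.02573641,  0.05035153]), 'grip_width': 0.08836444612997561}
top [ 0.36763634 -0.03770556  1.32158066] [[-0.003, 0.993, -0.115], [-1.0, -0.004, -0.009], [-0.01, 0.115, 0.993]] 405.1016094693482
side [0.32465282 1.24231187 0.58888399] [[-0.99, 0.034, -0.139], [-0.142, -0.353, 0.925], [-0.018, 0.935, 0.355]] 441.01212030874024
wrist [ 0.25529838 -0.51797859  0.38479887] [[0.335, 0.909, 0.248], [-0.942, 0.324, 0.086], [-0.002, -0.262, 0.965]] 300.7023367545307
```

View pics/top0.png

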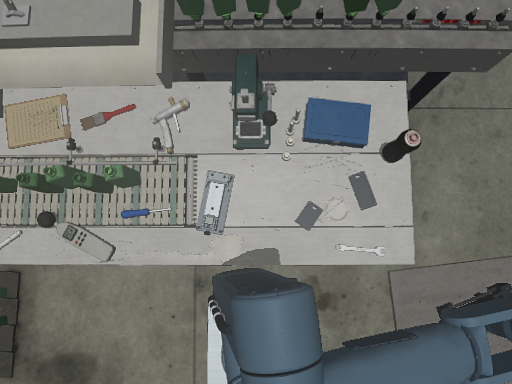

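View pics/side0.png

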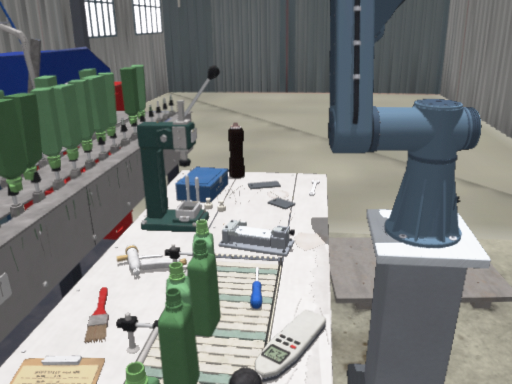

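View pics/wrist0.png

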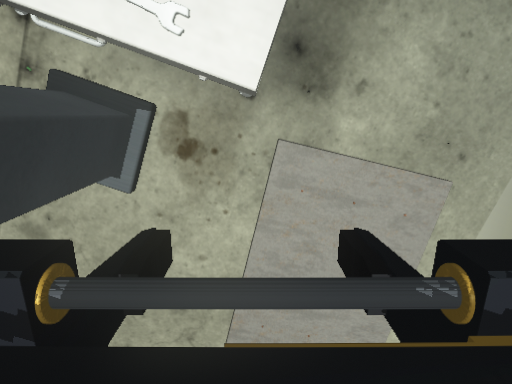

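The top view shows the long panel near (362,190), the short one near (309,215), and the stand near (214,202) with its collar-like end pointing toward the robot. Next I'll measure the poses.

```bash
python3 - <<'E'
from h import *
im=vision.capture('top'); c=cam('top')
big=cv2.resize(im[150:260,180:400],None,fx=3.6,fy=3.6,interpolation=cv2.INTER_CUBIC); cv2.imwrite('pics/topz.png',big)
for q,z in [('long_panel_mid',.003),('short_panel_mid',.003),('seat',.04),('lip',.05),('guide',.04),('nose',.05),('catch',.05),('driver_mid',.01),('spanner_mid',.005),('collar_a_mid',.017),('brown_bottle_mid',.11)]:
    for r in vision.search_frame(q,'top')[:2]:
        print(q,round(r['confidence'],2),np.round(r['location'],1),np.round(onz(c,r['location'],z),3))
for q in ['long_panel_mid','short_panel_mid','catch']:
    for r in vision.masks_of(q,'top')[:2]:
        m=r['mask'].astype(np.uint8); 
        cs=max(cv2.findContours(m,0,2)[0],key=cv2.contourArea)
        P=np.array([onz(c,p[0],.006)[:2] for p in cs.astype(float)],np.float32)
        print(q,r['confidence'],m.sum(),cv2.minAreaRect(P))
E
```

```text
long_panel_mid 0.59 [361.7 189.6] [ 0.523 -0.345  0.003]
short_panel_mid 0.56 [307.8 217.1] [ 0.433 -0.167  0.003]
seat 0.81 [213.6 204.3] [0.473 0.136 0.04 ]
lip 0.59 [215.  200.1] [0.486 0.13  0.05 ]
guide 0.74 [214.4 203.7] [0.475 0.133 0.04 ]
nose 0.66 [206.7 219.9] [0.423 0.155 0.05 ]
nose 0.24 [401.7 144.3] [ 0.663 -0.468  0.05 ]
driver_mid 0.62 [135.3 214.2] [0.444 0.396 0.01 ]
spanner_mid 0.8 [365.5 248.4] [ 0.331 -0.351  0.005]
collar_a_mid 0.69 [214.1 200.9] [0.486 0.137 0.017]
brown_bottle_mid 0.82 [403.4 146.1] [ 0.643 -0.453  0.11 ]
long_panel_mid 0.67 58 ((0.6853066086769104, -0.11195927858352661), (0.025269681587815285, 0.027347048744559288), 63.30455017089844)
long_panel_mid 0.64 607 ((0.5204275846481323, -0.3448036015033722), (0.11586754024028778, 0.06151169538497925), 20.024995803833008)
short_panel_mid 0.69 427 ((0.43931323289871216, -0.1706179678440094), (0.05525629222393036, 0.08306575566530228), 54.699424743652344)
short_panel_mid 0.33 806 ((0.6683462858200073, -0.4802591800689697), (0.07127002626657486, 0.1486617922782898), 34.75932693481445)
catch 0.53 58 ((0.4249825179576874, 0.15463238954544067), (0.02606668882071972, 0.019583256915211678), 0.6088961362838745)
```

View pics/topz.png

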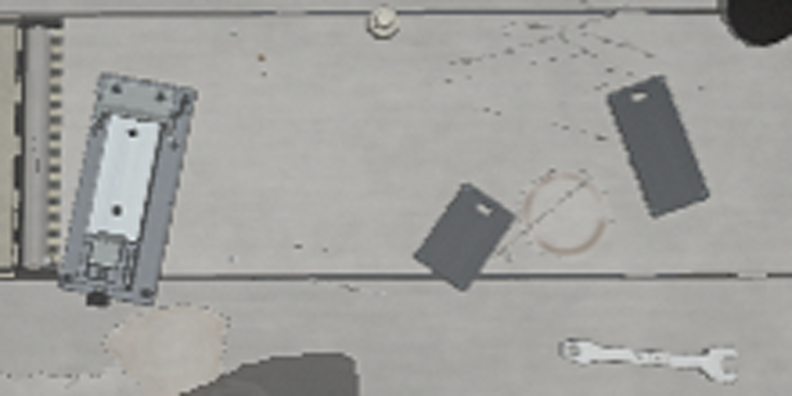

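arm_command([
  {"xyz": [4.2,2.5,0],"roll": 0,"grip": 1},
  {"xyz": [4.2,2.5,0],"roll": 0,"grip": 1},
  {"xyz": [4.2,2.5,0],"roll": 0,"grip": 1},
  {"xyz": [4.2,2.5,0],"roll": 0,"grip": 1},
  {"xyz": [4.2,2.5,0],"roll": 0,"grip": 1},
  {"xyz": [4.2,2.5,0],"roll": 0,"grip": 1},
  {"xyz": [4.2,2.5,0],"roll": 0,"grip": 1},
  {"xyz": [4.2,2.5,0],"roll": 0,"grip": 1},
])

```text
t: 1.7
eef_pos: [0.531, -0.3393, 0.2648]
tool_rot: [[0.0, 0.947, 0.322], [-0.004, 0.322, -0.947], [-1.0, -0.001, 0.004]]
wrist_force: [-0.6, -0.7, 0.5]
grip_width: 0.0882
```

arm_command([
  {"xyz": [0,0,0],"roll": 0,"grip": 1},
  {"xyz": [0,0,0],"roll": 0,"grip": 1},
])

```text
t: 1.9
eef_pos: [0.5357, -0.3346, 0.2644]
tool_rot: [[0.001, 0.944, 0.33], [-0.003, 0.33, -0.944], [-1.0, 0.0, 0.004]]
wrist_force: [-0.1, -0.1, 0.5]
grip_width: 0.0881
```

```bash
cat > p1.py <<'E'
from h import *
import sys
s=manip.observe(); print(s['eef_pos'],s['t'])
im=vision.capture('wrist'); c=cam('wrist'); cv2.imwrite(sys.argv[1],im)
for q in ['long_panel_mid']:
    for r in vision.masks_of(q,'wrist')[:2]:
        m=r['mask'].astype(np.uint8); 
        cs=max(cv2.findContours(m,0,2)[0],key=cv2.contourArea)
        P=np.array([onz(c,p[0],.006)[:2] for p in cs.astype(float)],np.float32)
        print(q,r['confidence'],r['location'],m.sum(),cv2.minAreaRect(P))
E
python3 p1.py pics/w1.png
```

```text
[ 0.53568609 -0.33461684  0.26441824] 1.9
long_panel_mid 0.57 [263.1, 180.4] 3892 ((0.5206165313720703, -0.34476232528686523), (0.1204037144780159, 0.05624688044190407), 19.273834228515625)
```

View pics/w1.png

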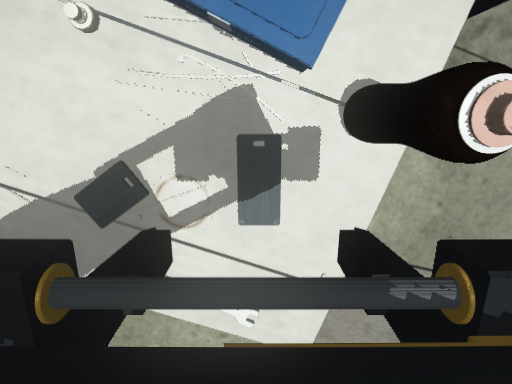

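arm_command([
  {"xyz": [-1,-0.5,-4],"roll": 0,"grip": 1},
  {"xyz": [-1,-0.5,-4],"roll": 0,"grip": 1},
  {"xyz": [-1,-0.5,-4],"roll": 0,"grip": 1},
  {"xyz": [-1,-0.4,-4],"roll": 0,"grip": 1},
  {"xyz": [0,0,-3],"roll": 0,"grip": 1},
  {"xyz": [0,0,0],"roll": 0,"grip": 1},
  {"xyz": [0,0,0],"roll": 0,"grip": 1},
])

```text
t: 2.7
eef_pos: [0.4848, -0.364, 0.0736]
tool_rot: [[0.006, 0.95, 0.313], [-0.01, 0.313, -0.95], [-1.0, 0.003, 0.011]]
wrist_force: [-0.1, -0.7, 0.1]
grip_width: 0.0882
```

arm_command([
  {"xyz": [1.1,1.0,-1.5],"roll": 1,"grip": 1},
  {"xyz": [0,0,-1.2],"roll": 0,"grip": 1},
  {"xyz": [0,0,0],"roll": 0,"grip": 1},
  {"xyz": [0,0,0],"roll": 0,"grip": 1},
])

```text
t: 3.1
eef_pos: [0.4992, -0.3562, 0.05]
tool_rot: [[0.012, 0.944, 0.331], [-0.016, 0.331, -0.944], [-1.0, 0.006, 0.019]]
wrist_force: [0.0, -0.0, 0.5]
grip_width: 0.088
```

```bash
python3 p1.py pics/w2.png
```

```text
[ 0.49919678 -0.35619174  0.04997924] 3.1
long_panel_mid 0.87 [252.5, 178.1] 19175 ((0.5233635306358337, -0.343718558549881), (0.11407343298196793, 0.05671463534235954), 19.582216262817383)
```

View pics/w2.png

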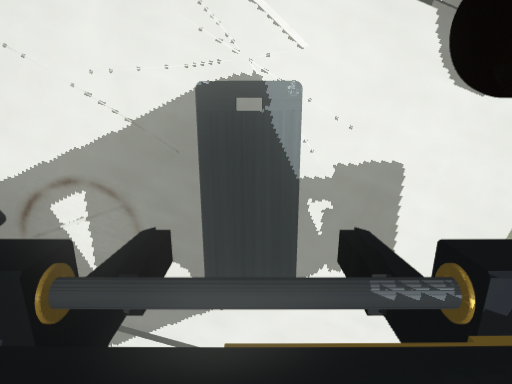

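arm_command([
  {"xyz": [-0.2,0.3,-1.2],"roll": 0,"grip": 1},
  {"xyz": [0,0,-0.5],"roll": 0,"grip": 1},
  {"xyz": [0,0,0],"roll": 0,"grip": 1},
  {"xyz": [0,0,0],"roll": 0,"grip": 1},
])

```text
t: 3.6
eef_pos: [0.497, -0.3531, 0.0323]
tool_rot: [[0.013, 0.944, 0.331], [-0.017, 0.331, -0.944], [-1.0, 0.007, 0.02]]
wrist_force: [0.4, -0.9, -0.3]
grip_width: 0.0879
```

arm_command([
  {"xyz": [0,0,-0.5],"roll": 0,"grip": 1},
  {"xyz": [0,0,0],"roll": 0,"grip": 1},
  {"xyz": [0,0,0],"roll": 0,"grip": 1},
])

```text
t: 3.9
eef_pos: [0.4971, -0.3534, 0.027]
tool_rot: [[0.013, 0.944, 0.33], [-0.017, 0.331, -0.944], [-1.0, 0.007, 0.02]]
wrist_force: [0.1, -0.3, -0.7]
grip_width: 0.0881
```

arm_command([
  {"xyz": [0,0,0],"roll": 0,"grip": -1},
  {"xyz": [0,0,0],"roll": 0,"grip": -1},
  {"xyz": [0,0,0],"roll": 0,"grip": -1},
  {"xyz": [0,0,0],"roll": 0,"grip": -1},
  {"xyz": [0,0,0],"roll": 0,"grip": -1},
], squeeze=8)

```text
t: 4.4
eef_pos: [0.4973, -0.3537, 0.0274]
tool_rot: [[0.014, 0.944, 0.33], [-0.017, 0.331, -0.944], [-1.0, 0.007, 0.021]]
wrist_force: [-0.7, 0.1, -1.4]
grip_width: 0.0554
```

arm_command([
  {"xyz": [0,0,0.7],"roll": 0,"grip": -1},
  {"xyz": [0,0,0.7],"roll": 0,"grip": -1},
  {"xyz": [0,0,0.5],"roll": 0,"grip": -1},
  {"xyz": [0,0,0],"roll": 0,"grip": -1},
  {"xyz": [0,0,0],"roll": 0,"grip": -1},
])

```text
t: 4.9
eef_pos: [0.4965, -0.3527, 0.0472]
tool_rot: [[0.012, 0.944, 0.33], [-0.016, 0.331, -0.944], [-1.0, 0.006, 0.019]]
wrist_force: [-1.4, 0.3, -2.6]
grip_width: 0.0553
```

```bash
cat > p2.py <<'E'
from h import *
import sys
s=manip.observe(); print(s['eef_pos'],s['t'],s['grip_width'],s['moment'],s['wrist_force'])
im=vision.capture('wrist'); cv2.imwrite(sys.argv[1]+'w.png',im)
im=vision.capture('side'); c=cam('side'); p=proj(c,s['eef_pos'])[0].astype(int); print(p)
y,x=max(p[1]-40,0),max(p[0]-60,0)
cv2.imwrite(sys.argv[1]+'s.png',cv2.resize(im[y:y+80,x:x+120],None,fx=6,fy=6,interpolation=cv2.INTER_CUBIC))
E
python3 p2.py pics/a1
```

```text
[ 0.49648677 -0.35272849  0.04718535] 4.9 0.05534857965722586 [0.02507871 0.08528363 0.0167182 ] [-1.40233592  0.25344957 -2.63089094]
[270 173]
```

View pics/a1w.png

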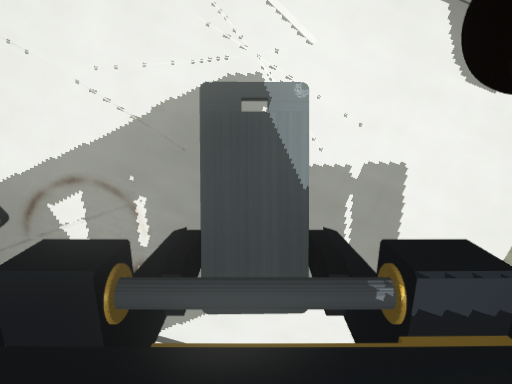

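View pics/a1s.png

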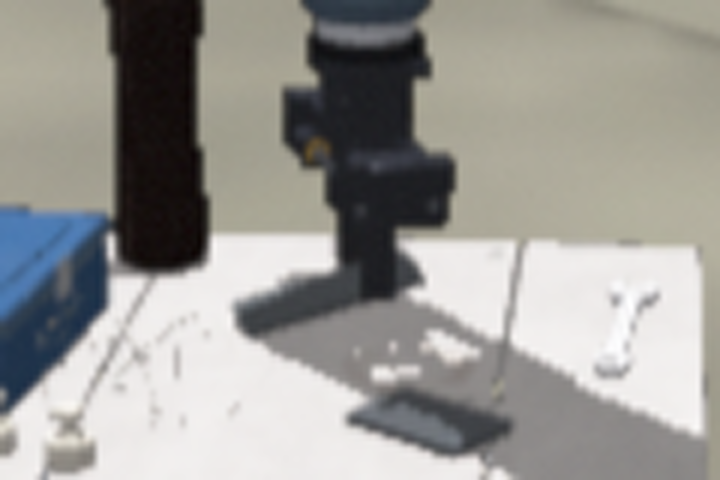

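The far end has sagged onto the table, so the panel is tilted in the jaws as intended (far edge at row 83, slot at (254,105)). I'll clamp it and lift.

arm_command([
  {"xyz": [0,0,0],"roll": 0,"grip": -1},
  {"xyz": [0,0,0],"roll": 0,"grip": -1},
  {"xyz": [0,0,0],"roll": 0,"grip": -1},
  {"xyz": [0,0,2],"roll": 0,"grip": -1},
  {"xyz": [0,0,3],"roll": 0,"grip": -1},
  {"xyz": [0,0,3],"roll": 0,"grip": -1},
  {"xyz": [0,0,0],"roll": 0,"grip": -1},
  {"xyz": [0,0,0],"roll": 0,"grip": -1},
], squeeze=35)

```text
t: 5.8
eef_pos: [0.494, -0.3506, 0.1252]
tool_rot: [[0.006, 0.944, 0.33], [-0.01, 0.33, -0.944], [-1.0, 0.003, 0.012]]
wrist_force: [-0.3, -0.5, -3.9]
grip_width: 0.0547
```

```bash
cat > tilt.py <<'E'
from h import *
import sys
# panel pose in tool frame fit from mask in wrist image: params: along a (centre offset along tool y), lateral b (tool z), depth d (tool x), pitch th, yaw ps
from scipy.optimize import least_squares
def corners(s,p):
    a,b,d,th,ps=p
    R=np.array(s['tool_rot']); 
    X=np.array([0,1,0.])*np.cos(th)+np.array([1.,0,0])*np.sin(th) # panel x (far), pitch far-down
    Z=-np.array([1.,0,0])*np.cos(th)+np.array([0,1.,0])*np.sin(th) # up
    Y=np.cross(Z,X); X,Y=X*np.cos(ps)+Y*np.sin(ps),Y*np.cos(ps)-X*np.sin(ps)
    C=np.array([d,a,b])
    return C,X,Y,Z,R,np.array(s['eef_pos'])
if __name__=='__main__':
    s=manip.observe(); im=vision.capture('wrist'); c=cam('wrist'); cv2.imwrite(sys.argv[1],im)
    r=vision.masks_of('long_panel_mid','wrist')[0]; m=r['mask'].astype(np.uint8)
    print(r['confidence'],m.sum()); ov=im.copy(); cs=cv2.findContours(m,0,1)[0]; cv2.drawContours(ov,cs,-1,(0,0,255),1); cv2.imwrite(sys.argv[1][:-4]+'m.png',ov)
    print(s['eef_pos'],s['tool_rot'].round(4).tolist(),s['wrist_force'],s['moment'],s['grip_width'])
E
python3 tilt.py pics/a2.png; python3 p2.py pics/a3
```

```text
0.81 21016
[ 0.49404822 -0.35062023  0.12522027] [[0.0065, 0.9438, 0.3304], [-0.0103, 0.3304, -0.9438], [-0.9999, 0.0027, 0.0119]] [-0.31171837 -0.50344345 -3.9048829 ] [ 0.03513124  0.16355211 -0.01674493] 0.05466861398901614
[ 0.49405952 -0.35065164  0.12480568] 5.9 0.054384773549491186 [-0.01844516  0.12514242 -0.02530858] [-0.50750301 -0.5370721  -3.31048421]
[271 154]
```

View pics/a2m.png

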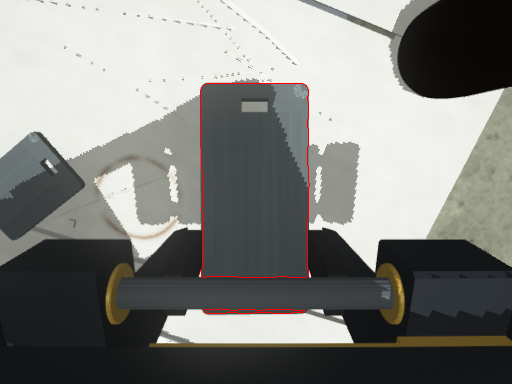

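View pics/a3s.png

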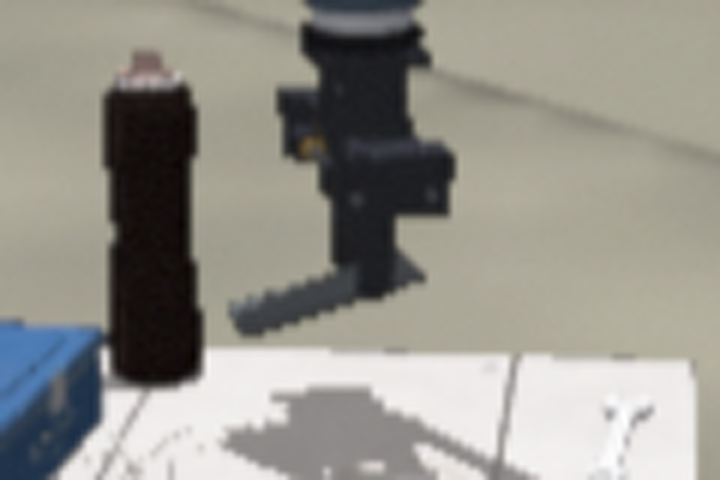

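```bash
cat > pnp.py <<'E'
from h import *
import sys
def panel(s,c,m):
    # edges of mask -> corner by line fits
    cs=max(cv2.findContours(m,0,1)[0],key=cv2.contourArea)[:,0].astype(float)
    K=np.array([[c['fx'],0,c['cx']],[0,c['fy'],c['cy']],[0,0,1.]]);D=np.array(c['distortion'],float)
    ys=np.nonzero(m.any(1))[0]; t,b=ys[0],ys[-1]
    def row(y): 
        x=np.nonzero(m[y])[0]; return x[0]-.5,x[-1]+.5
    Y=[y for y in list(range(t+8,265,2))+list(range(b-8,b-3)) if m[y].any()]
    L=np.polyfit(Y,[row(y)[0] for y in Y],1);R=np.polyfit(Y,[row(y)[1] for y in Y],1)
    xm=range(215,296,2)
    T=np.polyfit(xm,[np.nonzero(m[:,x])[0][0]-.5 for x in xm],1);B=np.polyfit(xm,[np.nonzero(m[:,x])[0][-1]+.5 for x in xm],1)
    def X(v,h): y=(h[0]*v[1]+h[1])/(1-h[0]*v[0]); return [v[0]*y+v[1],y]
    px=np.array([X(L,T),X(R,T),X(R,B),X(L,B)])
    obj=np.array([[60,28,0],[60,-28,0],[-60,-28,0],[-60,28,0]])/1e3
    ok,rv,tv=cv2.solvePnP(obj,px,K,D,flags=cv2.SOLVEPNP_ITERATIVE)
    rp=cv2.projectPoints(obj,rv,tv,K,D)[0][:,0]
    F=np.diag([1,-1,-1.]); Rc=np.array(c['orientation'])@F
    Rw=Rc@cv2.Rodrigues(rv)[0]; top=np.array(c['eye'])+Rc@tv[:,0]
    C=top-Rw[:,2]*.003
    print('px',px.round(1).tolist(),'err',np.abs(rp-px).max().round(2))
    return C,Rw
if __name__=='__main__':
    s=manip.observe(); im=vision.capture('wrist'); c=cam('wrist')
    r=vision.masks_of('long_panel_mid','wrist')[0]; m=r['mask'].astype(np.uint8)
    C,R=panel(s,c,m)
    print('tcp',s['eef_pos'].round(4),'centre',C.round(4),'x',R[:,0].round(3),'z',R[:,2].round(3))
    print('pitch down deg',np.degrees(np.arcsin(-R[2,0])),'sideroll',np.degrees(np.arcsin(R[2,1])),'yaw',np.degrees(np.arctan2(R[1,0],R[0,0])))
    T=np.array(s['tool_rot']); print('in tool (x,y,z):',(T.T@(C-s['eef_pos'])).round(4), 'Rtool',(T.T@R).round(3).tolist())
E
python3 pnp.py
```

```text
px [[197.8, 82.4], [310.0, 82.3], [307.2, 314.6], [202.7, 313.5]] err 0.5
tcp [ 0.4937 -0.3503  0.1243] centre [ 0.5149 -0.3417  0.0949] x [ 0.929  0.328 -0.174] z [0.155 0.083 0.984]
pitch down deg 10.01641556815762 sideroll -1.4997771672868818 yaw 19.450622549832083
in tool (x,y,z): [ 0.0294  0.0228 -0.0014] Rtool [[0.176, 0.016, -0.984], [0.984, -0.007, 0.176], [-0.005, -1.0, -0.017]]
```

```bash
cat > sideov.py <<'E'
from h import *
import sys
s=manip.observe(); im=vision.capture('side'); c=cam('side')
T=np.array(s['tool_rot']);e=np.array(s['eef_pos'])
p0=proj(c,e)[0].astype(int); y0,x0=max(p0[1]-20,0),max(p0[0]-40,0)
z=8
outs=[]
for th in map(float,sys.argv[2:]):
    th=np.radians(th); X=np.array([np.sin(th),np.cos(th),0]);Z=np.array([-np.cos(th),np.sin(th),0]);Y=np.array([0,0,1.])
    P0=np.array([.0240,0,-.001]); C=P0+X*.0232
    o=cv2.resize(im[y0:y0+50,x0:x0+70],None,fx=z,fy=z,interpolation=cv2.INTER_CUBIC)
    for zz in (.003,-.003):
        P=[e+T@(C+X*a*.06+Y*b*.028+Z*zz) for a,b in((1,1),(1,-1),(-1,-1),(-1,1))]
        q=((proj(c,P)-[x0,y0]+.5)*z).astype(np.int32)
        cv2.polylines(o,[q],True,(0,0,255) if zz>0 else (0,255,255),1)
    outs.append(o[100:330,:400])
cv2.imwrite(sys.argv[1],np.vstack(outs)[:600] if len(outs)>1 else outs[0])
E
python3 sideov.py pics/ov1.png 10 13.5
```

```text
(no output)
```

View pics/ov1.png

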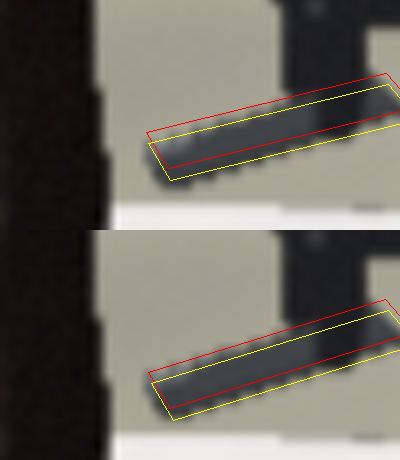

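arm_command([
  {"xyz": [-1,2,3],"roll": 0,"grip": -1},
  {"xyz": [-1,3.5,3],"roll": -2,"grip": -1},
  {"xyz": [-1,4,2.5],"roll": -3,"grip": -1},
  {"xyz": [-1,4,1],"roll": -3,"grip": -1},
  {"xyz": [-1,4,0],"roll": -3,"grip": -1},
  {"xyz": [-1,4,0],"roll": -3,"grip": -1},
  {"xyz": [-1,4,0],"roll": -3,"grip": -1},
  {"xyz": [-1,4,0],"roll": -3,"grip": -1},
])

```text
t: 6.95
eef_pos: [0.4091, -0.0498, 0.2178]
tool_rot: [[0.002, 0.999, -0.035], [-0.005, -0.035, -0.999], [-1.0, 0.003, 0.005]]
wrist_force: [0.3, 0.7, -3.6]
grip_width: 0.0547
```

arm_command([
  {"xyz": [-1,4,0],"roll": -3,"grip": -1},
  {"xyz": [-1,4,0],"roll": -2,"grip": -1},
  {"xyz": [-1,4,0],"roll": -2,"grip": -1},
  {"xyz": [0,3,0],"roll": -1,"grip": -1},
  {"xyz": [0,1,0],"roll": 0,"grip": -1},
  {"xyz": [0,0,0],"roll": 0,"grip": -1},
  {"xyz": [0,0,0],"roll": 0,"grip": -1},
])

```text
t: 7.65
eef_pos: [0.3732, 0.1207, 0.2166]
tool_rot: [[0.001, 0.985, -0.175], [-0.004, -0.175, -0.985], [-1.0, 0.002, 0.003]]
wrist_force: [-0.3, -0.5, -2.7]
grip_width: 0.0546
```

```bash
python3 pnp.py; python3 - <<'E'
from h import *
im=vision.capture('wrist'); c=cam('wrist'); cv2.imwrite('pics/w4.png',im)
for q,z in [('seat',.04),('lip',.0485),('guide',.04),('nose',.0495),('catch',.05)]:
    for r in vision.search_frame(q,'wrist')[:2]:
        print(q,round(r['confidence'],2),np.round(r['location'],1),np.round(onz(c,r['location'],z),4))
E
```

```text
px [[197.9, 82.5], [309.0, 82.5], [307.2, 313.4], [204.4, 313.5]] err 1.04
tcp [0.3732 0.1207 0.2166] centre [0.395  0.1176 0.1864] x [ 0.971 -0.164 -0.172] z [ 0.171 -0.024  0.985]
pitch down deg 9.92918808498808 sideroll -0.2521796221036418 yaw -9.599342200461015
in tool (x,y,z): [ 0.0303  0.022  -0.001 ] Rtool [[0.174, 0.001, -0.985], [0.985, -0.009, 0.174], [-0.009, -1.0, -0.003]]
lip 0.9 [211.6  54.7] [0.496  0.1376 0.0485]
guide 0.93 [210.4  49.7] [0.502  0.1386 0.04  ]
nose 0.35 [499.5  78.6] [ 0.4311 -0.1167  0.0495]
```

View pics/w4.png

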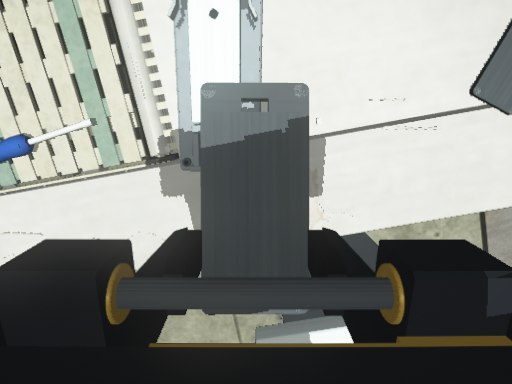

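arm_command([
  {"xyz": [2.5,-2.5,2],"roll": 0,"grip": -1},
  {"xyz": [3,-3,2],"roll": 0,"grip": -1},
  {"xyz": [2.5,-2,1],"roll": 0,"grip": -1},
  {"xyz": [0,0,0],"roll": 0,"grip": -1},
  {"xyz": [0,0,0],"roll": 0,"grip": -1},
])

```text
t: 8.55
eef_pos: [0.4547, 0.0413, 0.2677]
tool_rot: [[-0.001, 0.984, -0.178], [-0.003, -0.178, -0.984], [-1.0, -0.0, 0.003]]
wrist_force: [-0.7, 0.1, -4.0]
grip_width: 0.0542
```

```bash
python3 - <<'E'
from h import *
print(manip.observe()['eef_pos'])
im=vision.capture('wrist'); c=cam('wrist'); cv2.imwrite('pics/w5.png',im)
cv2.imwrite('pics/w5z.png',cv2.resize(im[0:230,60:270],None,fx=2.6,fy=2.6,interpolation=cv2.INTER_CUBIC))
for q,z in [('seat',.04),('lip',.0485),('guide',.04),('nose',.0495),('catch',.05)]:
    for r in vision.search_frame(q,'wrist')[:2]:
        print(q,round(r['confidence'],2),np.round(r['location'],1),np.round(onz(c,r['location'],z),4))
E
```

```text
[0.4547383  0.04127327 0.2676792 ]
seat 0.62 [168.5 148.5] [0.4996 0.1349 0.04  ]
lip 0.86 [170.9 148. ] [0.5002 0.1296 0.0485]
guide 0.82 [169.8 146. ] [0.5021 0.1328 0.04  ]
guide 0.57 [497.6 210.3] [ 0.3546 -0.2453  0.04  ]
nose 0.9 [165.5 214.3] [0.425  0.1552 0.0495]
catch 0.97 [170.2 215.8] [0.4223 0.1499 0.05  ]
catch 0.3 [257.2 184.5] [0.4417 0.0412 0.05  ]
```

View pics/w5z.png

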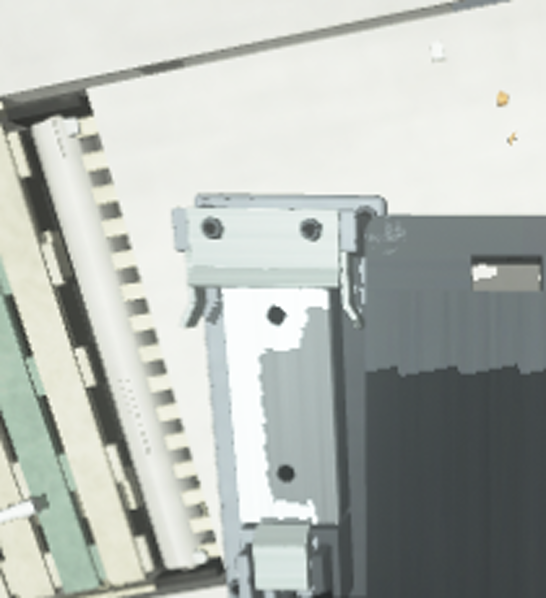

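```bash
cat > stand.py <<'E'
from h import *
from scipy.optimize import least_squares
c=cam('wrist')
f=lambda u,v:(u/2.6+60-.3,v/2.6-.3)
L=[f(222,300),f(231,410),f(239,515)]; R=[f(332,310),f(336,410),f(338,510)]
lipe=[f(195,286),f(330,286)]; nose=f(281,527); lipL,lipR=f(188,286),f(339,286)
def loc(px,z,p):
    q=onz(c,px,z)[:2]-p[:2]; cs,sn=np.cos(p[2]),np.sin(p[2]); return np.array([cs*q[0]+sn*q[1],-sn*q[0]+cs*q[1]])
def res(p):
    r=[loc(a,.04,p)[1]-.023 for a in L]+[loc(a,.04,p)[1]+.023 for a in R]
    r+=[loc(a,.057,p)[0]-.047 for a in lipe]
    n=loc(nose,.0495,p); r+=[n[0]+.056,n[1]]
    r+=[loc(lipL,.057,p)[1]+loc(lipR,.057,p)[1]]
    return r
s=least_squares(res,[.475,.137,-.19]); print(s.x.round(4),np.degrees(s.x[2])); print((np.array(res(s.x))*1e3).round(1))
p=s.x
for n,px,z in [('lipL',lipL,.057),('lipR',lipR,.057),('flareL',f(190,325),.05),('flareR',f(360,325),.05),('hole1',f(276,315),.04),('hole2',f(286,473),.04)]: print(n,(loc(px,z,p)*1e3).round(1))
E
python3 stand.py
```

```text
[ 0.494   0.1378 -0.1936] -11.092410118442773
[ 0.5  0.1 -0.  -0.9 -1.  -0.2  0.3  1.2 -1.5  1.   0.3]
lipL [47.2 31.1]
lipR [ 48.2 -30.8]
flareL [31.3 34.4]
flareR [ 32.5 -37.7]
hole1 [35.8  0.5]
hole2 [-34.5  -0. ]
```

arm_command([
  {"xyz": [-0.3,3,0],"roll": -0.7,"grip": -1},
  {"xyz": [-0.3,3.5,-2],"roll": -0.6,"grip": -1},
  {"xyz": [-0.3,3,-3],"roll": 0,"grip": -1},
  {"xyz": [0,0.5,-3],"roll": 0,"grip": -1},
  {"xyz": [0,0,-2],"roll": 0,"grip": -1},
  {"xyz": [0,0,0],"roll": 0,"grip": -1},
  {"xyz": [0,0,0],"roll": 0,"grip": -1},
], squeeze=55)

```text
t: 9.55
eef_pos: [0.4418, 0.149, 0.1657]
tool_rot: [[0.003, 0.981, -0.194], [-0.003, -0.194, -0.981], [-1.0, 0.003, 0.003]]
wrist_force: [0.3, 0.7, -3.1]
grip_width: 0.0538
```

```bash
cat > rel.py <<'E'
from h import *
S=np.array([.494,.1378,.04]); a=np.radians(-11.1); U=np.array([np.cos(a),np.sin(a),0]);V=np.array([-np.sin(a),np.cos(a),0])
def rel(P): d=np.array(P)-S; return np.array([d@U,d@V,d[2]])
if __name__=='__main__':
    import sys
    s=manip.observe(); T=s['tool_rot']
    print('t',s['t'],'tcp rel mm',(rel(s['eef_pos'])*1e3).round(1),'yaw err',np.degrees(np.arctan2(T[1,1],T[0,1])).round(2)+11.1,'toolx',T[:,0].round(3),'F',s['wrist_force'].round(1),'w',s['grip_width'].round(4))
    im=vision.capture('side'); c=cam('side'); p=proj(c,S)[0].astype(int)
    cv2.imwrite(sys.argv[1]+'s.png',cv2.resize(im[p[1]-60:p[1]+35,p[0]-65:p[0]+65],None,fx=6,fy=6,interpolation=cv2.INTER_CUBIC))
    cv2.imwrite(sys.argv[1]+'w.png',vision.capture('wrist'))
E
python3 rel.py pics/b1; python3 pnp.py
```

```text
px [[196.8, 83.1], [310.8, 82.7], [302.0, 312.5], [207.2, 313.8]] err 3.44
tcp [0.4418 0.149  0.1657] centre [0.4622 0.1461 0.1364] x [ 0.977 -0.189 -0.093] z [ 0.088 -0.036  0.995]
pitch down deg 5.354317049765719 sideroll 1.0629566794234004 yaw -10.956626590193949
in tool (x,y,z): [ 0.0294  0.0206 -0.0012] Rtool [[0.096, -0.021, -0.995], [0.995, -0.003, 0.097], [-0.005, -1.0, 0.021]]Traceback (most recent call last):
  File "rel.py", line 7, in <module>
    print('t',s['t'],'tcp rel mm',(rel(s['eef_pos'])*1e3).round(1),'yaw err',np.degrees(np.arctan2(T[1,1],T[0,1])).round(2)+11.1,'toolx',T[:,0].round(3),'F',s['wrist_force'].round(1),'w',s['grip_width'].round(4))
                                                                                                                                                                                           ^^^^^^^^^^^^^^^^^^^^^
AttributeError: 'float' object has no attribute 'round'
```

```bash
sed -i "s/s\['grip_width'\].round(4)/round(s['grip_width'],4)/" rel.py; python3 rel.py pics/b1
```

```text
t 9.65 tcp rel mm [-52.8   0.8 126.4] yaw err -0.15000000000000036 toolx [ 0.004 -0.003 -1.   ] F [ 0.3 -0.9 -3.4] w 0.0539
```

View pics/b1w.png

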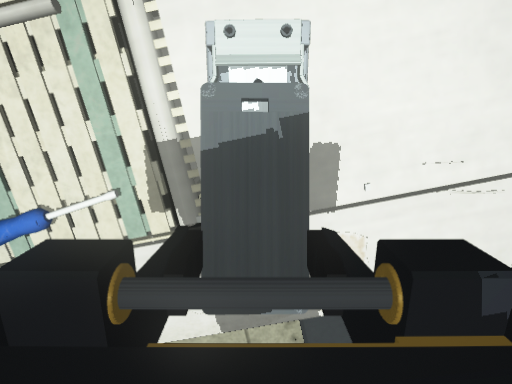

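View pics/b1s.png

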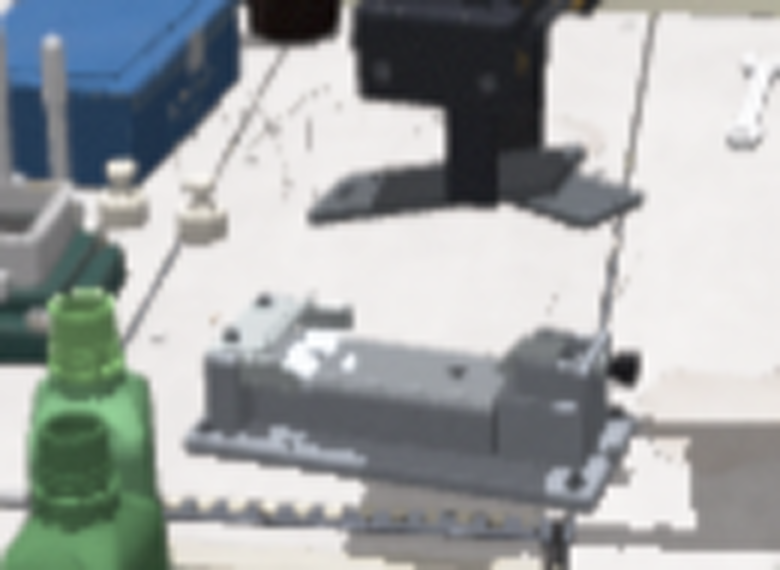

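arm_command([
  {"xyz": [0.3,-0.2,-2],"roll": 0,"grip": -1},
  {"xyz": [0,0,-2],"roll": 0,"grip": -1},
  {"xyz": [0,0,-1],"roll": 0,"grip": -1},
  {"xyz": [0,0,-0.5],"roll": 0,"grip": -1},
  {"xyz": [0,0,0],"roll": 0,"grip": -1},
  {"xyz": [0,0,0],"roll": 0,"grip": -1},
])

```text
t: 10.35
eef_pos: [0.4513, 0.1456, 0.1165]
tool_rot: [[0.018, 0.98, -0.198], [-0.003, -0.198, -0.98], [-1.0, 0.018, -0.001]]
wrist_force: [0.1, -0.1, -3.3]
grip_width: 0.0535
```

```bash
python3 rel.py pics/b2; python3 sideov.py pics/ov2.png 11 13
```

```text
t 10.35 tcp rel mm [-43.4  -0.6  76.5] yaw err -0.3200000000000003 toolx [ 0.018 -0.003 -1.   ] F [ 0.1 -0.1 -3.3] w 0.0535
```

View pics/b2w.png

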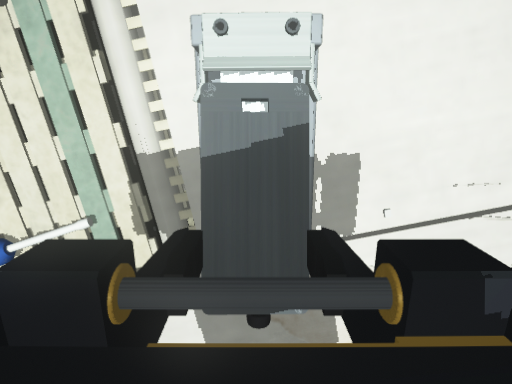

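View pics/b2s.png

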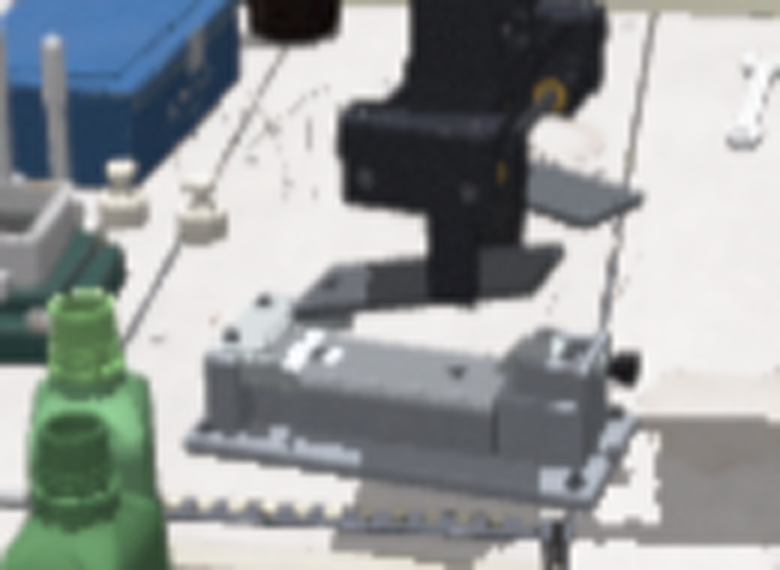

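View pics/ov2.png

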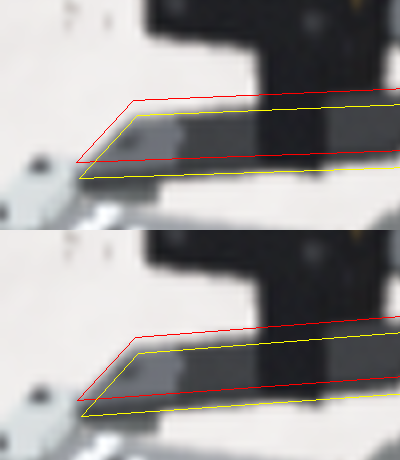

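arm_command([
  {"xyz": [-0.2,0.1,-1],"roll": 0.3,"grip": -1},
  {"xyz": [0,0,-0.8],"roll": 0,"grip": -1},
  {"xyz": [0,0,-0.2],"roll": 0,"grip": -1},
  {"xyz": [0,0,0],"roll": 0,"grip": -1},
  {"xyz": [0,0,0],"roll": 0,"grip": -1},
])

```text
t: 11.0
eef_pos: [0.4491, 0.1469, 0.0951]
tool_rot: [[0.019, 0.981, -0.192], [-0.002, -0.192, -0.981], [-1.0, 0.019, -0.001]]
wrist_force: [-0.5, 0.2, -3.0]
grip_width: 0.0539
```

```bash
python3 rel.py pics/b3
```

```text
t 11.0 tcp rel mm [-45.8   0.3  55.1] yaw err 0.03999999999999915 toolx [ 0.019 -0.002 -1.   ] F [-0.5  0.2 -3. ] w 0.0539
```

View pics/b3w.png

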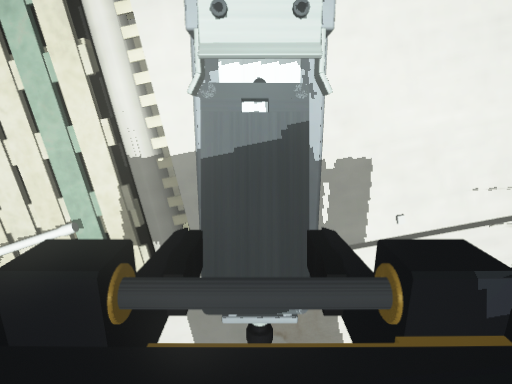

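View pics/b3s.png

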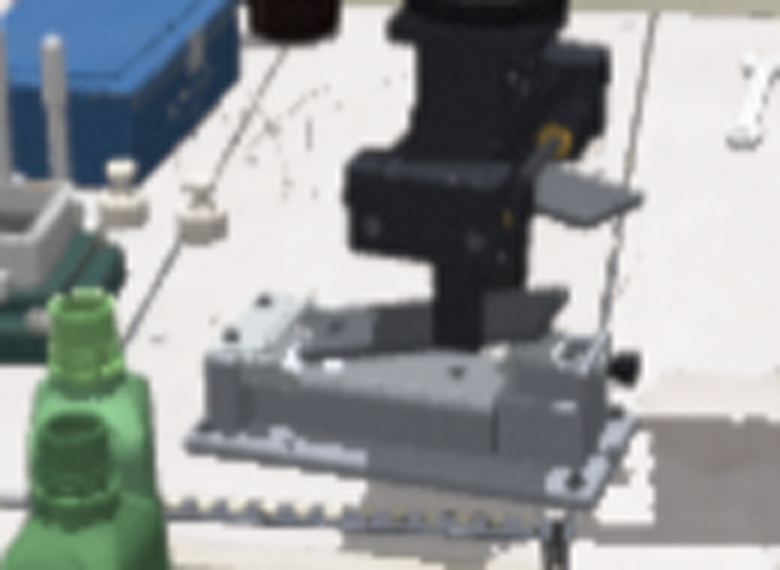

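arm_command([
  {"xyz": [0,-0.2,-0.3],"roll": 0,"grip": -1},
  {"xyz": [0,0,-0.3],"roll": 0,"grip": -1},
  {"xyz": [0,0,0],"roll": 0,"grip": -1},
  {"xyz": [0,0,0],"roll": 0,"grip": -1},
])

```text
t: 11.5
eef_pos: [0.4498, 0.1447, 0.0893]
tool_rot: [[0.02, 0.981, -0.192], [-0.002, -0.192, -0.981], [-1.0, 0.02, -0.002]]
wrist_force: [-0.1, 0.4, -2.9]
grip_width: 0.054
```

```bash
python3 rel.py pics/b4
```

```text
t 11.5 tcp rel mm [-44.7  -1.8  49.3] yaw err 0.02999999999999936 toolx [ 0.02  -0.002 -1.   ] F [-0.1  0.4 -2.9] w 0.054
```

View pics/b4w.png

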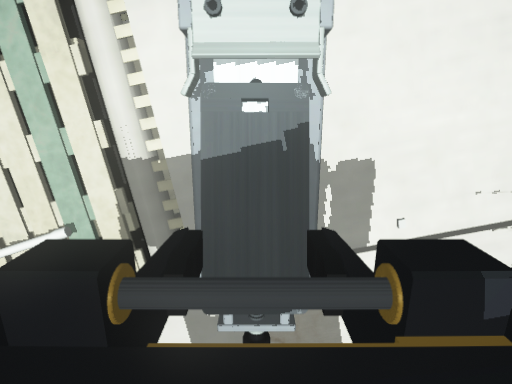

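View pics/b4s.png

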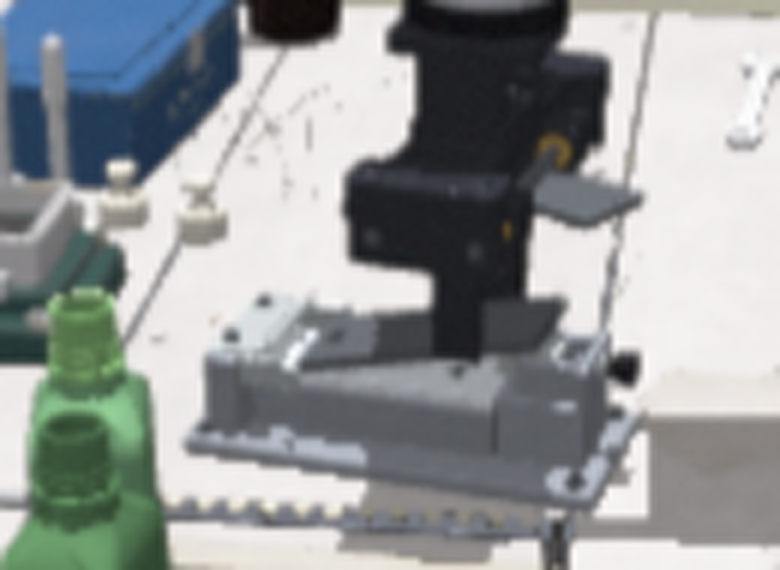

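arm_command([
  {"xyz": [0.4,-0.08,-0.1],"roll": 0,"grip": -1},
  {"xyz": [0.4,-0.08,0],"roll": 0,"grip": -1},
  {"xyz": [0.3,-0.06,0],"roll": 0,"grip": -1},
  {"xyz": [0,0,0],"roll": 0,"grip": -1},
])

```text
t: 12.0
eef_pos: [0.4623, 0.1423, 0.0886]
tool_rot: [[0.021, 0.981, -0.192], [-0.002, -0.192, -0.981], [-1.0, 0.022, -0.002]]
wrist_force: [-0.2, 0.9, -3.7]
grip_width: 0.0542
```

```bash
python3 rel.py pics/b5
```

```text
t 12.0 tcp rel mm [-32.   -1.7  48.6] yaw err 0.03999999999999915 toolx [ 0.021 -0.002 -1.   ] F [-0.2  0.9 -3.7] w 0.0542
```

View pics/b5w.png

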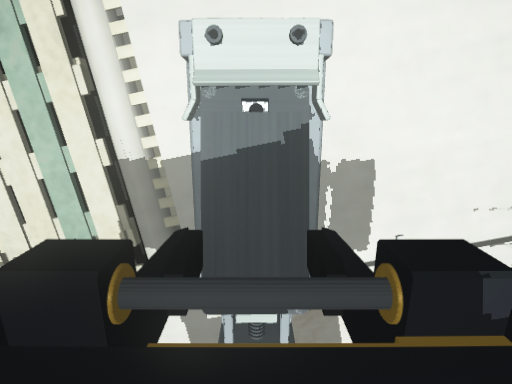

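View pics/b5s.png

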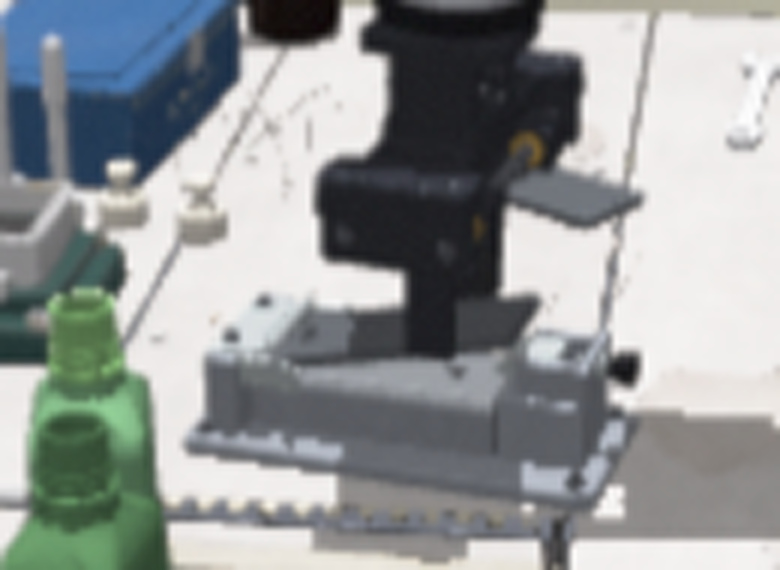

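arm_command([
  {"xyz": [0.2,-0.04,-0.1],"roll": 0,"grip": -1},
  {"xyz": [0.2,-0.04,0],"roll": 0,"grip": -1},
  {"xyz": [0.1,-0.02,0],"roll": 0,"grip": -1},
  {"xyz": [0,0,0],"roll": 0,"grip": -1},
])

```text
t: 12.5
eef_pos: [0.4668, 0.1414, 0.0873]
tool_rot: [[0.02, 0.981, -0.192], [-0.002, -0.192, -0.981], [-1.0, 0.02, -0.002]]
wrist_force: [0.2, -0.1, -3.1]
grip_width: 0.0544
```

```bash
python3 rel.py pics/b6
```

```text
t 12.5 tcp rel mm [-27.4  -1.7  47.3] yaw err 0.049999999999998934 toolx [ 0.02  -0.002 -1.   ] F [ 0.2 -0.1 -3.1] w 0.0544
```

View pics/b6w.png

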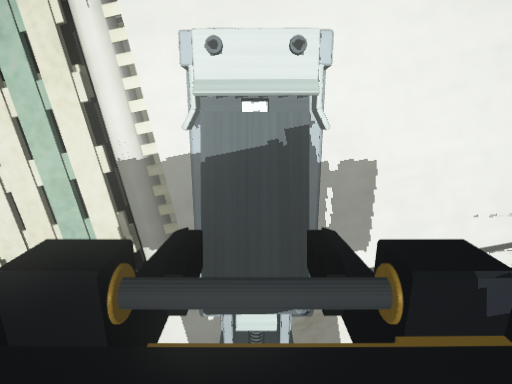

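arm_command([
  {"xyz": [0.2,-0.04,-0.05],"roll": 0,"grip": -1},
  {"xyz": [0.15,-0.03,-0.05],"roll": 0,"grip": -1},
  {"xyz": [0,0,0],"roll": 0,"grip": -1},
])

```text
t: 12.9
eef_pos: [0.4704, 0.1407, 0.0863]
tool_rot: [[0.02, 0.981, -0.191], [-0.002, -0.191, -0.982], [-1.0, 0.02, -0.002]]
wrist_force: [-0.3, -0.4, -3.0]
grip_width: 0.0541
```

arm_command([
  {"xyz": [0.2,-0.04,0],"roll": 0,"grip": -1},
  {"xyz": [0,0,0],"roll": 0,"grip": -1},
])

```text
t: 13.1
eef_pos: [0.4727, 0.1403, 0.0863]
tool_rot: [[0.02, 0.981, -0.191], [-0.002, -0.191, -0.981], [-1.0, 0.021, -0.002]]
wrist_force: [0.6, -0.8, -2.5]
grip_width: 0.0544
```

```bash
python3 rel.py pics/b7
```

```text
t 13.1 tcp rel mm [-21.4  -1.7  46.3] yaw err 0.0600000000000005 toolx [ 0.02  -0.002 -1.   ] F [ 0.6 -0.8 -2.5] w 0.0544
```

View pics/b7w.png

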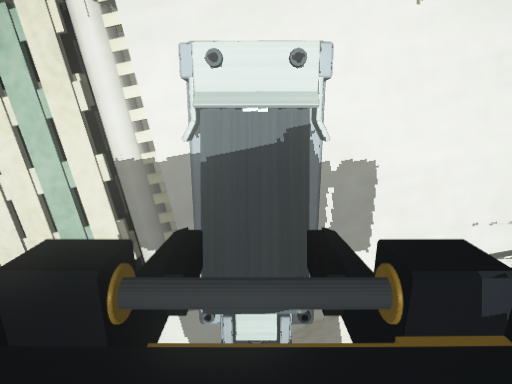

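View pics/b7s.png

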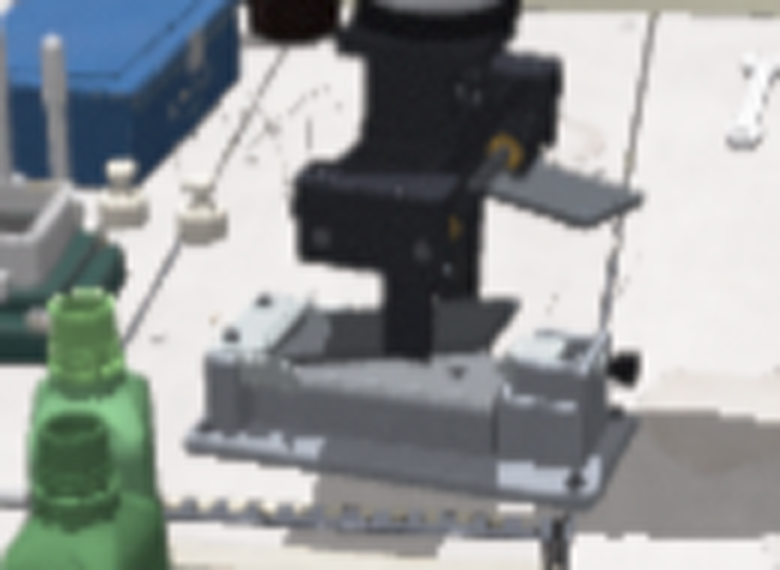

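arm_command([
  {"xyz": [0.15,-0.03,0],"roll": 0,"grip": -1},
  {"xyz": [0,0,0],"roll": 0,"grip": -1},
])

```text
t: 13.4
eef_pos: [0.4736, 0.1401, 0.0861]
tool_rot: [[0.019, 0.981, -0.191], [-0.002, -0.191, -0.982], [-1.0, 0.019, -0.001]]
wrist_force: [-0.3, -0.3, -3.6]
grip_width: 0.0541
```

arm_command([
  {"xyz": [0.15,-0.03,0],"roll": 0,"grip": -1},
  {"xyz": [0,0,0],"roll": 0,"grip": -1},
])

```text
t: 13.6
eef_pos: [0.4736, 0.14, 0.0854]
tool_rot: [[0.016, 0.981, -0.191], [-0.002, -0.191, -0.982], [-1.0, 0.016, -0.001]]
wrist_force: [-0.4, -0.0, -3.1]
grip_width: 0.0544
```

arm_command([
  {"xyz": [0.15,-0.03,0],"roll": 0,"grip": -1},
  {"xyz": [0,0,0],"roll": 0,"grip": -1},
  {"xyz": [0,0,0],"roll": 0,"grip": -1},
])

```text
t: 13.9
eef_pos: [0.4736, 0.14, 0.0848]
tool_rot: [[0.012, 0.982, -0.191], [-0.002, -0.191, -0.982], [-1.0, 0.012, -0.0]]
wrist_force: [-2.1, 1.3, -1.4]
grip_width: 0.0542
```

```bash
python3 rel.py pics/b8
```

```text
t 13.9 tcp rel mm [-20.4  -1.8  44.8] yaw err 0.10999999999999943 toolx [ 0.012 -0.002 -1.   ] F [-2.1  1.3 -1.4] w 0.0542
```

View pics/b8w.png

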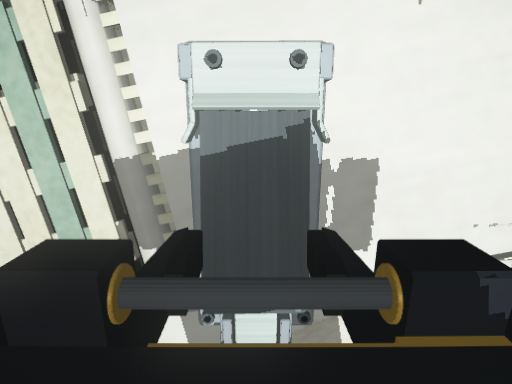

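View pics/b8s.png

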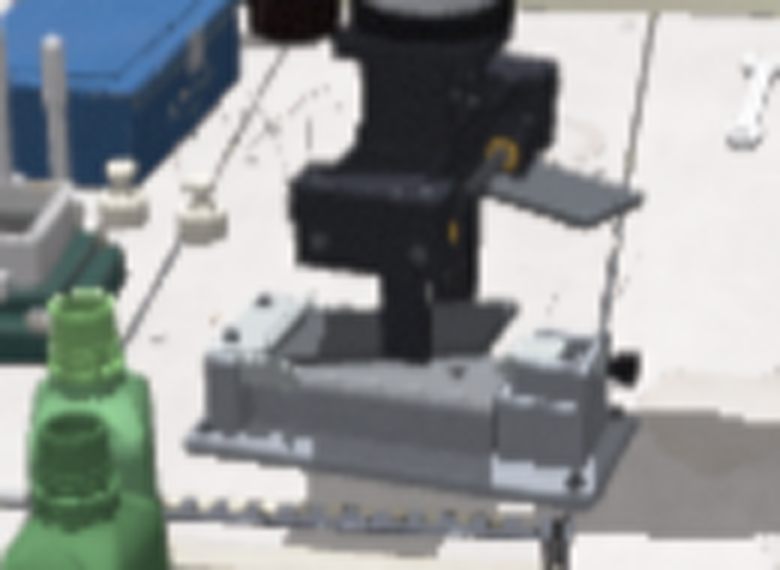

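arm_command([
  {"xyz": [0,0,0],"roll": 0,"grip": -1},
  {"xyz": [0,0,0],"roll": 0,"grip": -1},
  {"xyz": [-0.05,0,-0.2],"roll": 0,"grip": -1},
  {"xyz": [-0.05,0.02,-0.2],"roll": 0,"grip": -1},
  {"xyz": [0,0,-0.2],"roll": 0,"grip": -1},
  {"xyz": [0,0,0],"roll": 0,"grip": -1},
], squeeze=8)

```text
t: 14.6
eef_pos: [0.4731, 0.1401, 0.0787]
tool_rot: [[0.013, 0.981, -0.191], [-0.002, -0.191, -0.982], [-1.0, 0.014, -0.001]]
wrist_force: [-1.5, -0.0, -2.6]
grip_width: 0.0557
```

```bash
python3 rel.py pics/b9
```

```text
t 14.6 tcp rel mm [-21.   -1.8  38.7] yaw err 0.08999999999999986 toolx [ 0.013 -0.002 -1.   ] F [-1.5 -0.  -2.6] w 0.0557
```

View pics/b9w.png

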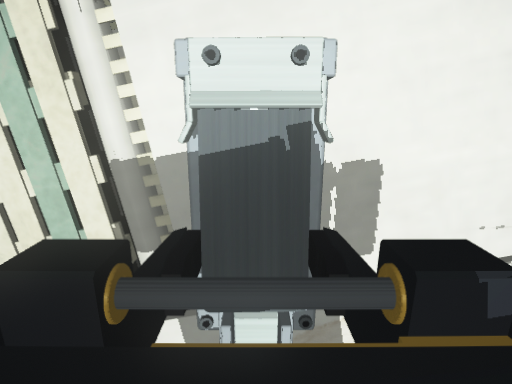

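View pics/b9s.png

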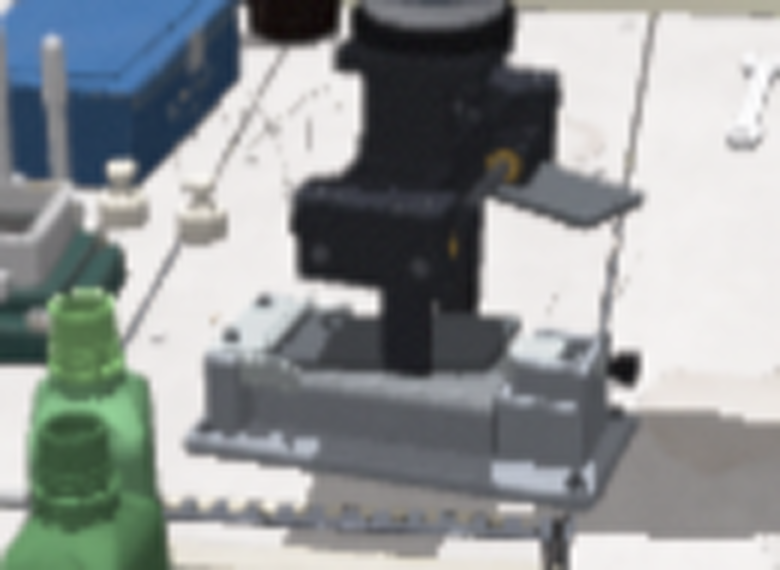

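arm_command([
  {"xyz": [0,0,-0.1],"roll": 0,"grip": -1},
  {"xyz": [0,0,0],"roll": 0,"grip": 0},
  {"xyz": [0,0,0],"roll": 0,"grip": 0.8},
  {"xyz": [0,0,0],"roll": 0,"grip": 0.8},
  {"xyz": [0,0,0],"roll": 0,"grip": 0.8},
])

```text
t: 15.2
eef_pos: [0.4757, 0.1399, 0.0793]
tool_rot: [[0.019, 0.981, -0.191], [-0.002, -0.191, -0.982], [-1.0, 0.019, -0.002]]
wrist_force: [-0.4, -0.1, 0.8]
grip_width: 0.0773
```

```bash
python3 rel.py pics/b10
```

```text
t 15.2 tcp rel mm [-18.4  -1.5  39.3] yaw err 0.08000000000000007 toolx [ 0.019 -0.002 -1.   ] F [-0.4 -0.1  0.8] w 0.0773
```

View pics/b10w.png

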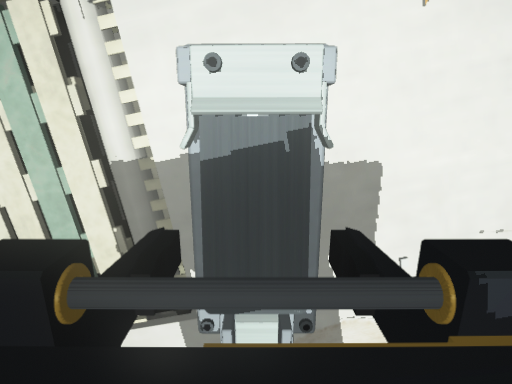

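View pics/b10s.png

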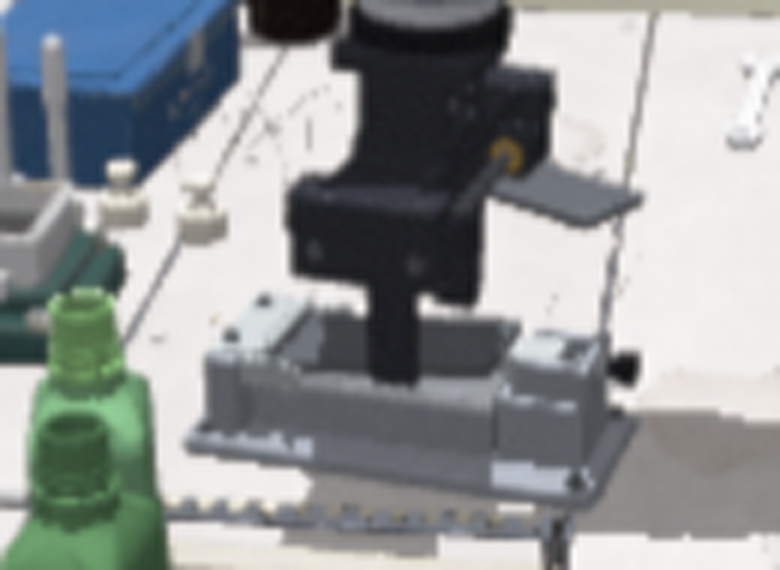

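arm_command([
  {"xyz": [0,0,1.5],"roll": 0,"grip": 0.8},
  {"xyz": [0,0,2],"roll": 0,"grip": 0.8},
  {"xyz": [0,0,1.5],"roll": 0,"grip": 0.5},
  {"xyz": [-1,0.3,0],"roll": 0,"grip": -1},
  {"xyz": [-0.8,0.3,0],"roll": 0,"grip": -1},
  {"xyz": [0,0,0],"roll": 0,"grip": -1},
  {"xyz": [0,0,0],"roll": 0,"grip": -1},
  {"xyz": [0,0,0],"roll": 0,"grip": -1},
], squeeze=20)

```text
t: 16.1
eef_pos: [0.4544, 0.1463, 0.1286]
tool_rot: [[0.016, 0.981, -0.191], [-0.002, -0.191, -0.982], [-1.0, 0.016, -0.001]]
wrist_force: [-0.0, -1.5, 1.2]
grip_width: 0.0335
```

```bash
python3 rel.py pics/b11
```

```text
t 16.1 tcp rel mm [-40.5   0.8  88.6] yaw err 0.08000000000000007 toolx [ 0.016 -0.002 -1.   ] F [-0.  -1.5  1.2] w 0.0335
```

View pics/b11w.png

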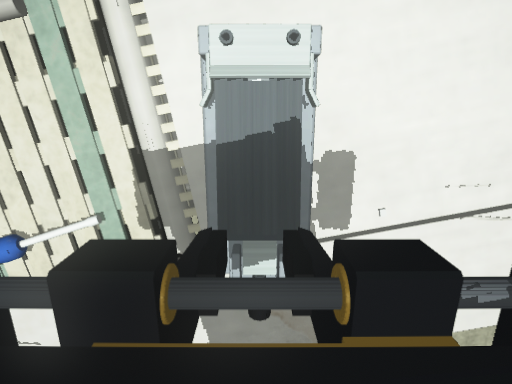

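View pics/b11s.png

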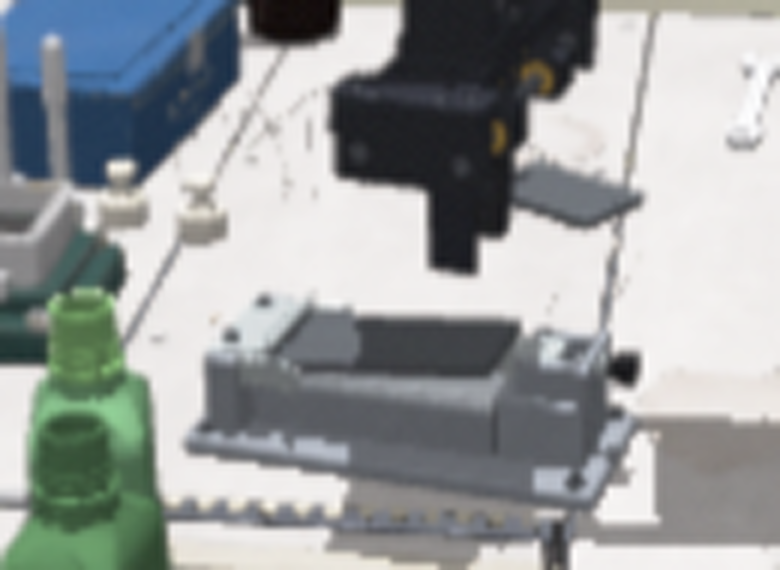

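arm_command([
  {"xyz": [0.4,-0.15,-1.5],"roll": 0,"grip": -1},
  {"xyz": [0,0,-1.5],"roll": 0,"grip": -1},
  {"xyz": [0,0,-0.5],"roll": 0,"grip": -1},
  {"xyz": [0,0,0],"roll": 0,"grip": -1},
  {"xyz": [0,0,0],"roll": 0,"grip": -1},
])

```text
t: 16.7
eef_pos: [0.4597, 0.1444, 0.0927]
tool_rot: [[0.017, 0.981, -0.192], [-0.002, -0.192, -0.981], [-1.0, 0.017, -0.001]]
wrist_force: [0.4, 0.1, 0.3]
grip_width: 0.0005
```

```bash
python3 rel.py pics/b12
```

```text
t 16.7 tcp rel mm [-34.9  -0.1  52.7] yaw err 0.03999999999999915 toolx [ 0.017 -0.002 -1.   ] F [0.4 0.1 0.3] w 0.0005
```

View pics/b12w.png

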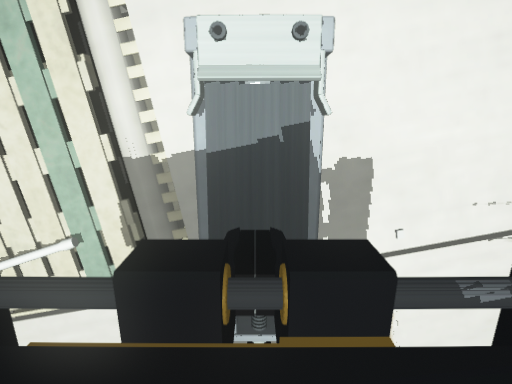

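View pics/b12s.png

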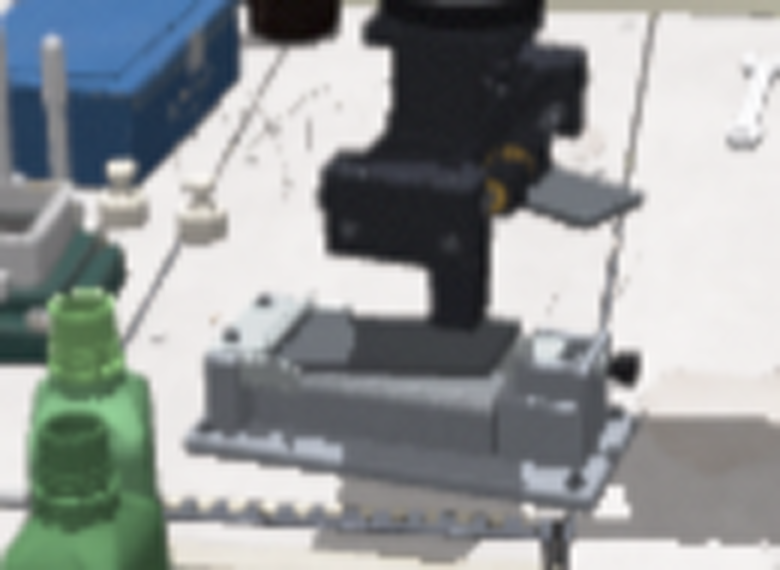

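Closed fingers are centred over the near half. I'll press down in steps.

arm_command([
  {"xyz": [0,0,-0.6],"roll": 0,"grip": -1},
  {"xyz": [0,0,-0.3],"roll": 0,"grip": -1},
  {"xyz": [0,0,0],"roll": 0,"grip": -1},
])

```text
t: 17.1
eef_pos: [0.4608, 0.1446, 0.0845]
tool_rot: [[0.02, 0.981, -0.192], [-0.002, -0.192, -0.981], [-1.0, 0.02, -0.002]]
wrist_force: [-0.4, 0.0, -0.5]
grip_width: 0.0001
```

arm_command([
  {"xyz": [0,0,-0.4],"roll": 0,"grip": -1},
  {"xyz": [0,0,-0.4],"roll": 0,"grip": -1},
])

```text
t: 17.3
eef_pos: [0.4615, 0.145, 0.0781]
tool_rot: [[0.021, 0.981, -0.192], [-0.002, -0.192, -0.981], [-1.0, 0.021, -0.003]]
wrist_force: [-1.1, -0.0, 0.7]
grip_width: 0.0005
```

arm_command([
  {"xyz": [0,0,0],"roll": 0,"grip": -1},
])

```text
t: 17.4
eef_pos: [0.4614, 0.145, 0.078]
tool_rot: [[0.021, 0.981, -0.191], [-0.002, -0.191, -0.982], [-1.0, 0.021, -0.002]]
wrist_force: [-0.0, -0.3, -0.9]
grip_width: 0.0002
```

```bash
python3 rel.py pics/b13
```

```text
t 17.4 tcp rel mm [-33.4   0.8  38. ] yaw err 0.0600000000000005 toolx [ 0.021 -0.002 -1.   ] F [-0.  -0.3 -0.9] w 0.0002
```

View pics/b13s.png

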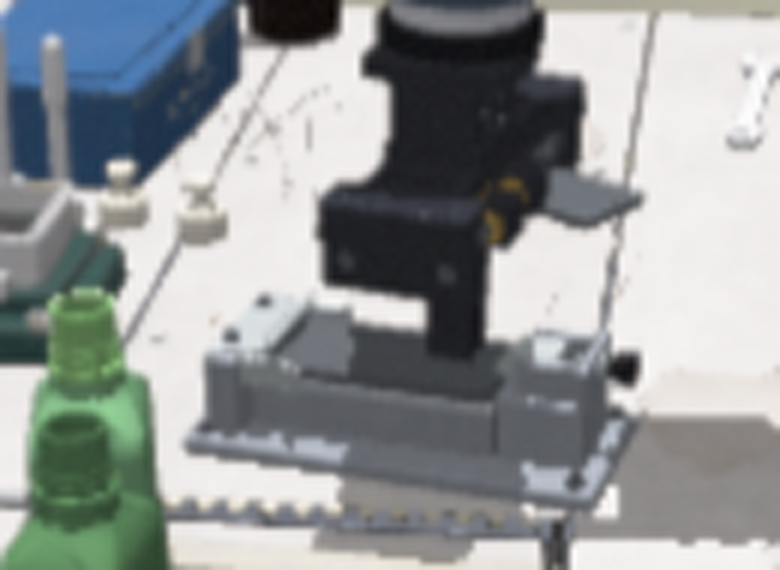

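arm_command([
  {"xyz": [0,0,-0.3],"roll": 0,"grip": -1},
  {"xyz": [0,0,-0.2],"roll": 0,"grip": -1},
  {"xyz": [0,0,0],"roll": 0,"grip": -1},
])

```text
t: 17.8
eef_pos: [0.4616, 0.1449, 0.0726]
tool_rot: [[0.021, 0.981, -0.192], [-0.002, -0.192, -0.981], [-1.0, 0.021, -0.003]]
wrist_force: [0.1, -0.7, -0.4]
grip_width: 0.0008
```

arm_command([
  {"xyz": [0,0,-0.2],"roll": 0,"grip": -1},
  {"xyz": [0,0,-0.1],"roll": 0,"grip": -1},
  {"xyz": [0,0,0],"roll": 0,"grip": -1},
])

```text
t: 18.1
eef_pos: [0.462, 0.145, 0.0718]
tool_rot: [[0.021, 0.981, -0.191], [-0.002, -0.191, -0.982], [-1.0, 0.021, -0.002]]
wrist_force: [-0.9, -1.4, -0.0]
grip_width: 0.0005
```

arm_command([
  {"xyz": [0,0,-0.3],"roll": 0,"grip": -1},
  {"xyz": [0,0,-0.2],"roll": 0,"grip": -1},
])

```text
t: 18.3
eef_pos: [0.4624, 0.145, 0.0714]
tool_rot: [[0.019, 0.982, -0.19], [-0.003, -0.19, -0.982], [-1.0, 0.019, -0.001]]
wrist_force: [-12.0, -2.9, 28.1]
grip_width: 0.0002
```

arm_command([
  {"xyz": [0,0,2],"roll": 0,"grip": -1},
  {"xyz": [0,0,4],"roll": 0,"grip": -1},
  {"xyz": [0,0,4],"roll": 0,"grip": -1},
  {"xyz": [-1,-3,4],"roll": 0,"grip": -1},
  {"xyz": [-1,-4,3],"roll": 0,"grip": -1},
  {"xyz": [0,-3,0],"roll": 0,"grip": -1},
  {"xyz": [0,0,0],"roll": 0,"grip": -1},
  {"xyz": [0,0,0],"roll": 0,"grip": -1},
])

```text
t: 19.1
eef_pos: [0.4408, 0.0435, 0.2462]
tool_rot: [[0.021, 0.982, -0.188], [-0.005, -0.188, -0.982], [-1.0, 0.022, 0.001]]
wrist_force: [0.6, 0.1, 0.1]
grip_width: 0.0004
```

```bash
python3 rel.py pics/b14; python3 - <<'E'
import cv2
im=cv2.imread('pics/b14w.png'); cv2.imwrite('pics/b14z.png',cv2.resize(im[0:240,60:300],None,fx=2.5,fy=2.5,interpolation=cv2.INTER_CUBIC))
E
```

```text
t 19.1 tcp rel mm [ -34.1 -102.8  206.2] yaw err 0.25 toolx [ 0.021 -0.005 -1.   ] F [0.6 0.1 0.1] w 0.0004
```

View pics/b14z.png

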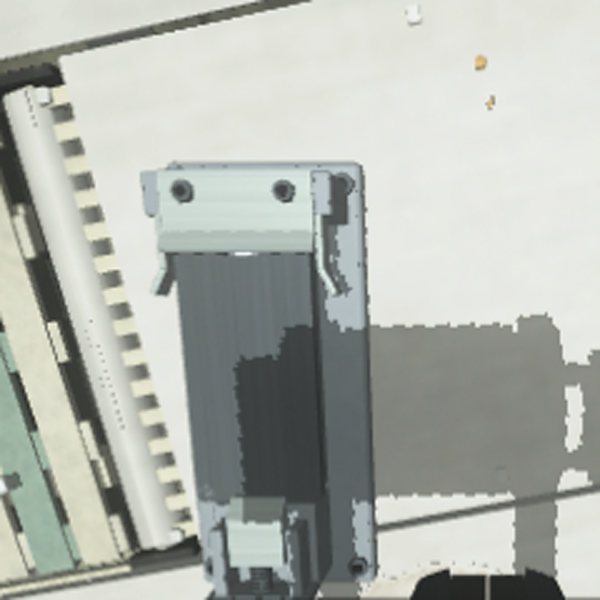

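View pics/b14s.png

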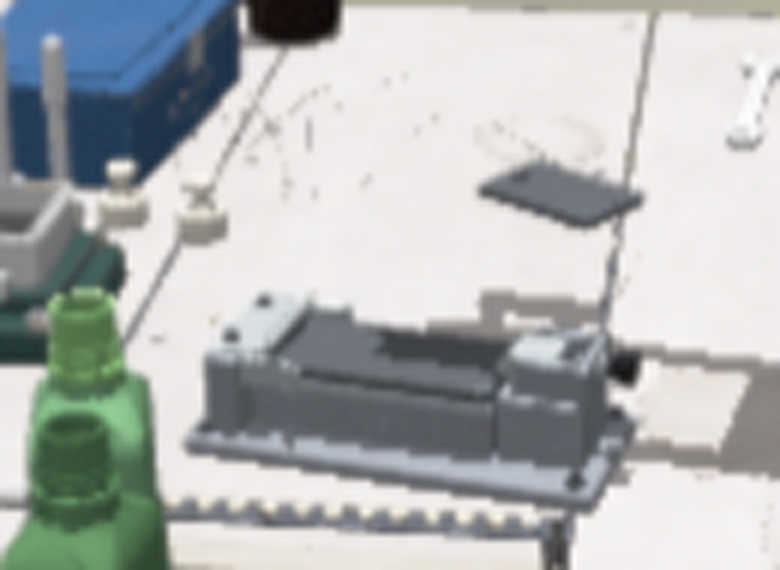

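```bash
python3 - <<'E'
from rel import *
c=cam('wrist')
f=lambda u,v:(u/2.5+60-.3,v/2.5-.3)
for n,px,z in [('nose tip L',f(232,499),.0495),('nose tip R',f(286,499),.0495),('bright front',f(256,520),.059),('panel L1',f(180,270),.046),('panel L2',f(197,460),.046),('panel R1',f(315,270),.046),('panel R2',f(325,460),.046),('panelcorner near',f(203,500),.046)]:
    print(n,(rel(onz(c,px,z))*1e3).round(1))
im=vision.capture('wrist'); cv2.imwrite('pics/nz.png',cv2.resize(im[185:245,130:210],None,fx=9,fy=9,interpolation=cv2.INTER_CUBIC))
im=vision.capture('top'); c=cam('top')
for q,z in [('short_panel_mid',.003),('driver_mid',.01),('spanner_mid',.005),('brown_bottle_mid',.11)]:
    for r in vision.search_frame(q,'top')[:1]: print(q,round(r['confidence'],2),np.round(r['location'],1),np.round(onz(c,r['location'],z),3))
E
```

```text
nose tip L [-55.9  10.9   9.5]
nose tip R [-55.7 -12.9   9.5]
bright front [-62.6  -2.   19. ]
panel L1 [41.  26.4  6. ]
panel L2 [-39.2  26.2   6. ]
panel R1 [ 41.3 -29.5   6. ]
panel R2 [-38.8 -30.1   6. ]
panelcorner near [-57.4  25.1   6. ]
short_panel_mid 0.76 [308.4 215.5] [ 0.438 -0.169  0.003]
driver_mid 0.77 [134.8 211.8] [0.452 0.398 0.01 ]
spanner_mid 0.73 [366.7 250.2] [ 0.326 -0.355  0.005]
brown_bottle_mid 0.75 [400.5 143.4] [ 0.652 -0.444  0.11 ]
```

View pics/nz.png

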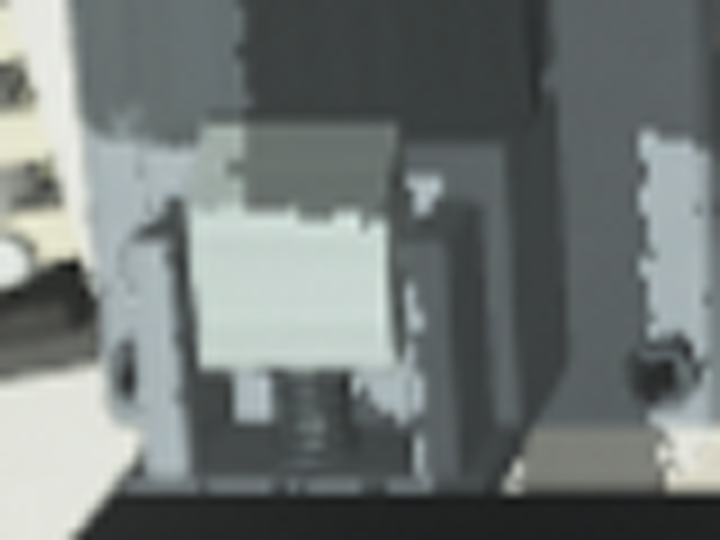

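Nose tip measures -55.8 mm, which is its rest position, and it overlaps the panel's near edge. The panel's sides lie about 1.7 mm off centre, parallel to the stand, and the arm is clear. Handing in.

```bash
python3 -c "
from station import job; print(job.finish_job())"
```

```text
the job is handed in; nothing more can be done
None
```

The long panel is loaded on the stand and I handed the job in at about 19 s, well under the 48 s limit. No verdict was reported.

**What I did:** I gripped the panel off-centre, let its far end sag to about 12–13°, and clamped it. I slid the far edge under the strip to the wall, lowered the near end onto the catch and released it. Then I pressed down with shut fingers until it snapped. A final 28 N press met firm contact at the height of a flat, seated panel.

**Last checks:**
- **Catch:** the nose tip measured at -55.8 mm against a rest position of -56 mm, and it shows over the panel's near edge.
- **Position:** the panel's sides run parallel to the stand, about 1.7 mm off centre, and it looks flat in the side view.
- **Robot and bystanders:** the arm ended well clear, touching nothing. The short panel, driver, spanner and bottle moved less than about 12 mm by the networks' readings, which is within those readings' error. I did not re-measure the collars.

**What disagreed:**
- The tilt estimate from the wrist camera read 5–10°, while the side-view overlay gave 12–13°. I relied on the side view.
- The force sensor showed no force I could see during the snap itself, so the evidence for the snap is the pictures and the stop height.
- Measurements carry roughly 1–2 mm of error from the calibration.

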